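Open the fuse port of an LED power supply

TASK

Unscrew the wide black cap of the aluminium power supply, turning it anticlockwise as seen from above about a quarter turn until its coarse thread lets go, lift it straight off its port, and set it down upright, open side down, well inside the empty round steel dish. Do not let it drop.

Things in the scene. Friction and masses are not known exactly. Their poses are not given: they have to be found in the camera images.
- cap_center (a point): Centre (half-way up) of the supply's wide black screw cap: round, ribbed, 58 mm across, 40 mm tall, 90 g, hollow, open below; z is its axis, up; x within 15 deg of the port's x while screwed on. Turns easily; comes loose 40 to 65 deg anticlockwise (from above) of its start, meets a stop at 100 to 125 deg. It does not rise while turned; 2 to 3 mm of play every way.
- port (a point): Centre of the cap's seat, where its lower rim rests, 62 mm above the table; x along the supply's length towards its small cap, z up. The seat tops a round boss 60 mm across, 14 mm high on the supply's case. A neck 31 mm across (44 mm over its thread) stands 24 mm above the seat, inside the cap: lift more than 30 mm to be clear.
- supply: Power supply, a fixed aluminium case 230 x 98 mm, 48 mm tall, with mounting ears 20 mm long at both ends. Origin on the table under the wide port, axes as the port's; the case reaches from x = -60 to +170 mm. At x = 112 mm stands a small sealed black cap, 35 mm across and 30 mm above the case top, which is not meant.
- dish_center (a point): Centre of the inner floor (4 mm above the table) of the empty round steel dish, which is fixed: 164 mm across its rim, flat floor 146 mm across, rim 14 mm above the table. (A rectangular steel tray holding small parts is not meant.)
There are look-alikes about, which are no part of the job. What is shaped like the part that bears dish_center but blue is not meant.

How it is judged:
On the way, in this order (a step that is already met when the one before it is completed fails the run):
1. the cap is turned loose while still on its port (angle between the x axis of cap_center and the x axis of port, either way round above 0.7 rad and horizontal distance between cap_center and port below 0.012 m and z of cap_center in the frame of port below 0.035 m).
2. the cap is lifted clear of the port's neck (z of cap_center in the frame of port above 0.046 m).
At the end, for the whole second after the job is handed in: The wide cap stands upright (within 10 degrees, open side down) and at rest on the floor of the round dish, its axis within 42 mm of the dish's centre and its centre less than 25 mm above the dish's floor (horizontal distance between cap_center and dish_center below 0.042 m and z of cap_center in the frame of dish_center below 0.025 m and angle between cap_center's own z axis and vertical below 0.17 rad and linear speed of cap below 0.02 m/s); the robot touches nothing.
It fails at once if the cap is dropped or thrown (falls out of the fingers faster than 0.65 m/s, a drop of some 20 mm) (linear speed of cap above 0.65 m/s and contact force between the fingers and cap below 0.05 N).
It also fails if it takes over 43 s, if anything falls off the work surface, if the arm or the gripper's body presses on something with over 40 N, if the wrist force passes 120 N, or if a joint passes its speed limit or range.

ROBOT

A 7-joint arm with a two-finger parallel gripper is mounted at the origin on the work surface. World frame = base frame: x ahead of the robot, y to its left, z up, the work surface at z = 0. Lengths are in m, angles in rad, forces in N, time in s.
With the tool pointing down it reaches from about 0.4 to 0.875 m from the base axis. Payload 19.3 kg.
Tool frame: the origin (TCP) lies at the very end of the fingers, on their centre line; the grasp point (between the pads) lies 19 mm behind it; z points along the fingers, x is the direction in which the jaws open and shut, and the axes are right-handed (so a half turn about z gives the same grasp; the last joint's range is limited). The gripper opens to 85 mm and grips with 20 to 120 N. Pads are 22 mm wide; open, the fingers measure 114 mm over their backs; the gripper's body (76 mm by 85 mm) begins 54 mm behind the grasp point. The pads swing forward as they close: fully open they stand 13 mm farther back than shut.
Start: joints at [-1.401, 0.521, -0.036, 1.599, 0.021, 1.021, -0.113], TCP at [0.148, 0.607, 0.231] pointing down, gripper open.
Joint ranges: [-2.91, 2.91], [-0.3, 2.13], [-1.5, 1.42], [0.17, 2.43], [-1.26, 4.41], [0.16, 1.93], [-2.52, 2.52]. Speed limits (rad/s): [1.89, 1.89, 2.39, 2.39, 3.01, 3.01, 3.01].

INTERFACE

Orientations are given as [roll, pitch, yaw] about the fixed x, y, z axes, in that order (R = Rz(yaw) Ry(pitch) Rx(roll)).
In Python, from workcell import bot gives the robot as it stands.
- The arm moves only by the tool jog_arm, never from a script. Its argument "increments" is a list of rows, each an object of numbers: "wx", "wy", "wz": the turn, a rotation vector about the tool's x, y, z in degrees; "x", "y", "z": the shift along the tool's x, y, z in cm; "claw": the opening in per cent of the stroke, from 0 (shut) to 100 (fully open). A call has 1 to 10 rows; each row is the pose to reach, as a shift and turn from the pose measured when the call began, along the tool's axes at that moment; what a row does not reach only later rows make up. A row lasts 1/8 s, in which the tool goes at most 62.5 mm and 10.7 degrees, less where a joint would pass 70% of its speed; a pose out of reach is approached as far as the arm can. A call with a gripper value outside its range is refused whole. The fingers move at their own pace and stop on an object; "squeeze" is the grip in N (left out, the last holds). Time passes only in rows, so rows that repeat a pose let the fingers close. It gives the time, the measured TCP pose, the force and the opening at its end, in the units of the state.
- bot.observe(): the state, without advancing time (a new reading comes with each control period).
- bot.grab_frame(name): name is "scene" or "top" or "wrist"; returns a dict with "pixels" (420x560x3 uint8, red, green, blue), "fov_y" (degrees; the focal length in pixels is half the picture's height over the tangent of half this angle, whatever the lens; pixels are square), "cx", "cy" (the principal point, pixels), "origin" and "orientation" of the camera in the world. Camera axes: x right, y down, z forward; pixel columns grow to the right and rows downward; lengths in m; the calibration is good to about 2 mm. The wrist camera is an equidistant fisheye: a pixel r from the principal point sees the ray r / f radians off the axis. A picture is of the moment at which its call begins. There is no depth.
- bot.job_done(): hands the job in, once; it reports no verdict.
The state is a dict: "clock": time; "qpos": joint angles; "qd": joint speeds; "joint_efforts": joint torques, N m; "position": TCP position; "tool_rot": TCP orientation; "force": force on the tool from outside, world axes, zero at the start; "moment": the same for the moment, N m; "grip_width": finger opening in m.
Only numpy, scipy, OpenCV 4.12 (cv2) and the standard library are available. Lean on these libraries where they do the work, as an engineer would, in place of code of your own. Each camera call takes 0.05 s, during which the arm holds its last target.

## Working session

There is one attempt and no reset: what is moved stays moved. The work goes in short steps, Python scripts to look and compute and a tool call to move; the robot and the scene stay as the last step left them, time stands still between calls to the robot, and variables do not carry over. Pictures are saved under pics/ and viewed, and the job is handed in when it is done.

Besides the shell and the picture viewer there is one more tool, called after "Emit:" as name([rows], argument=value, ...), one row to a line, values as JSON. jog_arm: Moves the arm, as the interface text tells. Its arguments: {"type":"object","properties":{"increments":{"type":"array","items":{"type":"object","properties":{"wx":{"type":"number"},"wy":{"type":"number"},"wz":{"type":"number"},"x":{"type":"number"},"y":{"type":"number"},"z":{"type":"number"},"claw":{"type":"number"}}}},"squeeze":{"type":"number"}},"required":["increments"]}

```bash
mkdir -p pics; ls
python3 - <<'E'
from workcell import bot
import cv2
s=bot.observe();print(s)
for n in("scene","top","wrist"):
    f=bot.grab_frame(n);cv2.imwrite(f"pics/{n}0.png",f["pixels"][:,:,::-1])
    print(n,{k:v for k,v in f.items() if k!="pixels"})
E
```

```text
pics
{'clock': 0.0, 'qpos': array([-1.40119103,  0.52203037, -0.03635042,  1.60001059,  0.02120392,
        1.02108476, -0.11281317]), 'qd': array([-9.64399409e-05, -1.50968039e-03, -8.07898569e-04, -3.12844806e-04,
        1.47984976e-03, -6.74711630e-04, -1.47255241e-03]), 'joint_efforts': array([-9.00177001e-04, -9.27089381e+01,  1.97971657e+00, -3.69939852e+01,
        1.78627350e-02,  7.96258537e-03, -2.97467864e-05]), 'position': array([0.14838937, 0.60677994, 0.23071435]), 'tool_rot': array([3.14151907e+00, 1.14559019e-03, 1.33098989e+00]), 'force': array([ 0.15553543, -0.03221842,  0.30212743]), 'moment': array([0.01293936, 0.00557507, 0.00661893]), 'grip_width': 0.08549333208864418}
scene {'fov_y': 53.67013587729545, 'cx': 275.96081561719524, 'cy': 205.9077658616864, 'origin': array([1.42187412, 0.18413653, 0.7925752 ]), 'orientation': array([-2.24055834e+00, -1.13565647e-03,  1.58191437e+00])}
top {'fov_y': 56.89301736875377, 'cx': 284.3184652558882, 'cy': 211.09218709358294, 'origin': array([0.39416665, 0.17461381, 1.26150359]), 'orientation': array([-3.02706839e+00, -2.33537924e-03, -1.54807976e+00])}
wrist {'fov_y': 65.70646984690485, 'cx': 279.8770643129294, 'cy': 212.65059859722425, 'origin': array([0.07803516, 0.62346329, 0.37412167]), 'orientation': array([2.85141769e+00, 2.81811709e-04, 1.33052777e+00])}
```

View pics/scene0.png

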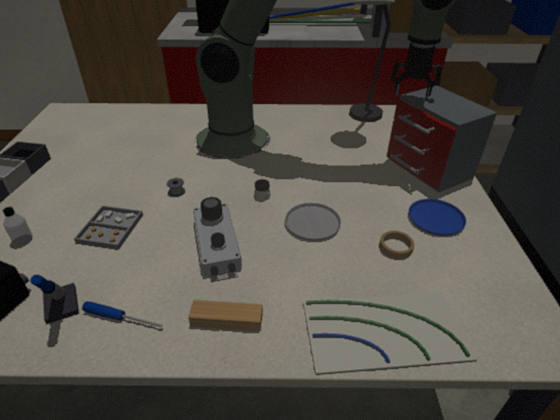

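View pics/top0.png

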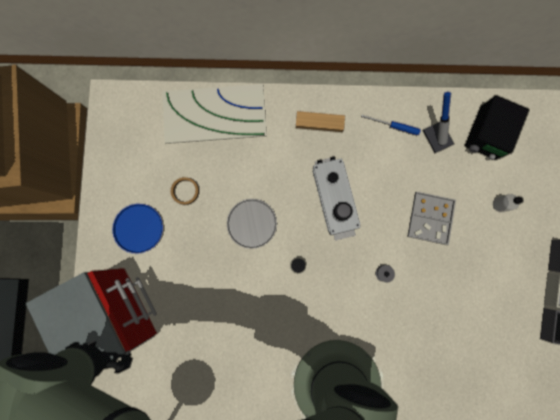

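View pics/wrist0.png

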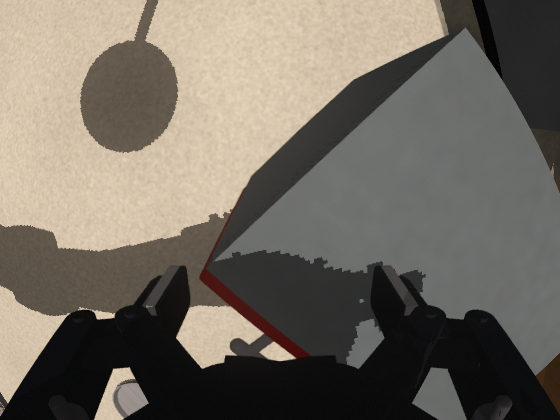

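```bash
cat > h.py <<'E'
import numpy as np
from scipy.spatial.transform import Rotation as R
import cv2
def rot(o): return R.from_euler('xyz',o).as_matrix()
def pix2w(f,u,v,z):
    H=f["pixels"].shape[0];fl=H/2/np.tan(np.radians(f["fov_y"]/2))
    a=np.array([(u-f["cx"])/fl,(v-f["cy"])/fl])
    d=np.array([a[0],a[1],1.])
    if f.get("fish"):
        r=np.hypot(*a); d=np.array([*(a/r*np.sin(r)),np.cos(r)]) if r>0 else np.array([0,0,1.])
    d=rot(f["orientation"])@d
    return f["origin"]+d*(z-f["origin"][2])/d[2]
def w2pix(f,p):
    H=f["pixels"].shape[0];fl=H/2/np.tan(np.radians(f["fov_y"]/2))
    c=rot(f["orientation"]).T@(np.array(p)-f["origin"])
    if f.get("fish"):
        s=np.hypot(c[0],c[1]);t=np.arctan2(s,c[2]);k=fl*t/s
        return np.array([f["cx"]+k*c[0],f["cy"]+k*c[1]])
    return np.array([f["cx"]+fl*c[0]/c[2],f["cy"]+fl*c[1]/c[2]])
E
python3 - <<'E'
import cv2,numpy as np
a=cv2.imread('pics/top0.png')[140:250,210:380];b=cv2.imread('pics/scene0.png')[180:290,180:350]
cv2.imwrite('pics/topc.png',cv2.resize(a,(765,495),interpolation=cv2.INTER_CUBIC))
cv2.imwrite('pics/scenec.png',cv2.resize(b,(765,495),interpolation=cv2.INTER_CUBIC))
E
```

```text
(no output)
```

View pics/topc.png

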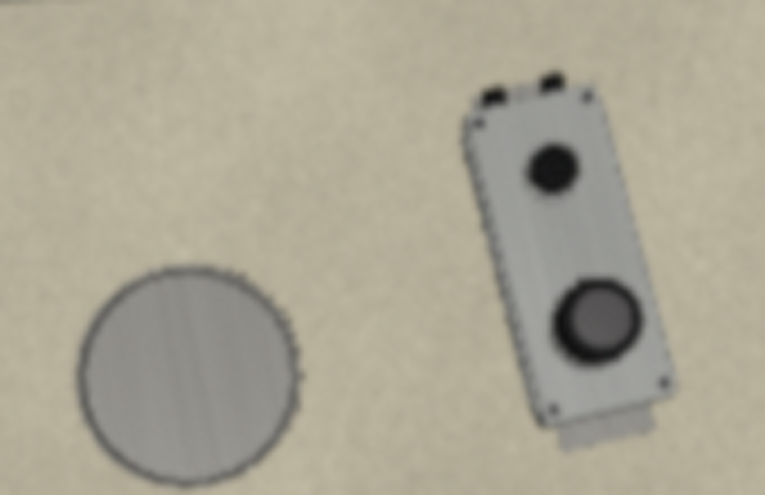

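View pics/scenec.png

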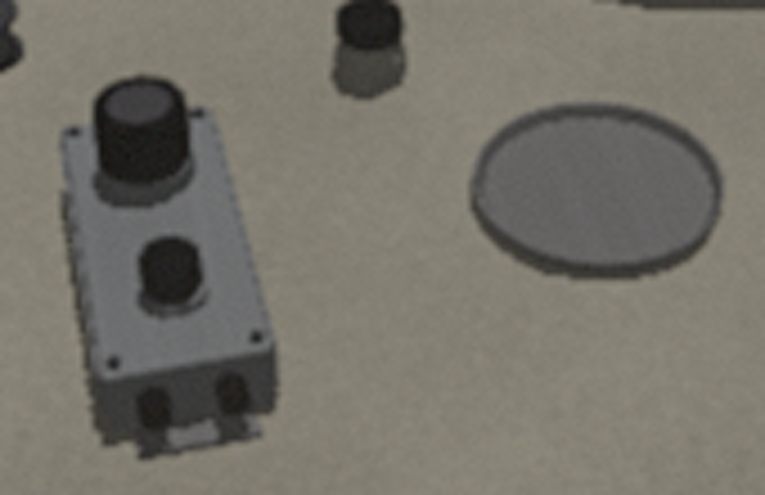

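The candidates in the top view are the wide black cap at (344,211), on the supply's ear end; the small cap at (333,177); a loose black-topped jar at (298,265); and a grey spool at (386,273). The wide cap on the boss is the one meant. For dishes, the grey round one at (252,224) is meant. The blue one at (138,228) and the rectangular parts tray are not.

Run:
```python
from workcell import bot
from h import *
t=bot.grab_frame("top");s=bot.grab_frame("scene")
print("cap",pix2w(t,343.8,210.9,.102),pix2w(s,211.3,202.9,.102))
print("small",pix2w(t,333.1,177.3,.078),pix2w(s,180+171/4.5,180+248/4.5,.078))
print("dish",pix2w(t,252.2,223.6,.014),pix2w(s,312.7,222.2,.014))
print("dish diam",pix2w(t,210+78/4.5,223.6,.014)-pix2w(t,210+300/4.5,223.6,.014))
a=pix2w(t,343.8,210.9,.102);b=pix2w(t,333.1,177.3,.078);d=b-a;print(np.hypot(*d[:2]),np.degrees(np.arctan2(d[1],d[0])))
# long edges of case top
e1=pix2w(t,210+470/4.5,140+125/4.5,.048);e2=pix2w(t,210+540/4.5,140+422/4.5,.048);d=e1-e2
print(np.hypot(*d[:2]),np.degrees(np.arctan2(d[1],d[0])))
```

```text
cap [ 0.53226955 -0.0041752   0.102     ] [5.38929096e-01 2.62058011e-04 1.02000000e-01]
small [0.63941281 0.02589843 0.078     ] [0.64114545 0.0286832  0.078     ]
dish [0.49469474 0.2776529  0.014     ] [0.51293627 0.2806971  0.014     ]
dish diam [-0.00364593  0.15911974  0.        ]
0.11128388415900646 15.678696498529202
0.21583453805376054 13.835923997791339
```

Emit:
jog_arm([
  {"z":-3,"claw":100},
  {"x":-6,"y":6,"z":-3,"wz":10},
  {"x":-12,"y":12,"z":-3,"wz":20},
  {"x":-17,"y":18,"z":-3,"wz":30},
  {"x":-22,"y":23,"z":-3,"wz":40},
  {"x":-27,"y":28,"z":-3,"wz":50},
  {"x":-32,"y":34,"z":-3,"wz":60},
  {"x":-37,"y":39,"z":-3,"wz":70},
  {"x":-42,"y":45,"z":-2,"wz":80},
  {"x":-46,"y":49,"z":-1,"wz":90},
])

```text
schema error: expected keys wx, wy, wz, x, y, z, claw
```

Run:
```python
from workcell import bot
import cv2
s=bot.observe();print(s['clock'],s['position'],s['tool_rot'],s['qpos'],s['force'])
for n in["wrist"]:
    f=bot.grab_frame(n);cv2.imwrite(f"pics/{n}1.png",f["pixels"][:,:,::-1])
```

```text
0.25 [0.14843954 0.60697363 0.23104678] [3.14157557e+00 5.00483850e-04 1.33094724e+00] [-1.40119671  0.52168287 -0.03629326  1.59968894  0.02116833  1.02110495
 -0.11278756] [-0.25054575  0.17898522  0.10329846]
```

View pics/wrist1.png

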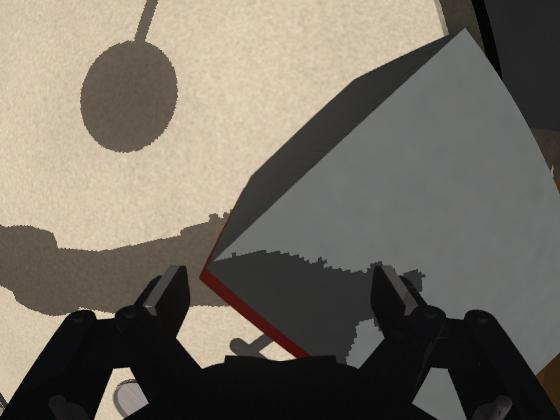

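All keys are required in each row, so I'll resend it that way.

Emit:
jog_arm([
  {"wx":0,"wy":0,"wz":0,"x":0,"y":0,"z":-3,"claw":100},
  {"wx":0,"wy":0,"wz":10,"x":-6,"y":6,"z":-3,"claw":100},
  {"wx":0,"wy":0,"wz":20,"x":-12,"y":12,"z":-3,"claw":100},
  {"wx":0,"wy":0,"wz":30,"x":-17,"y":18,"z":-3,"claw":100},
  {"wx":0,"wy":0,"wz":40,"x":-22,"y":23,"z":-3,"claw":100},
  {"wx":0,"wy":0,"wz":50,"x":-27,"y":28,"z":-3,"claw":100},
  {"wx":0,"wy":0,"wz":60,"x":-32,"y":34,"z":-3,"claw":100},
  {"wx":0,"wy":0,"wz":70,"x":-37,"y":39,"z":-3,"claw":100},
  {"wx":0,"wy":0,"wz":80,"x":-42,"y":45,"z":-2,"claw":100},
  {"wx":0,"wy":0,"wz":90,"x":-46,"y":49,"z":-1,"claw":100},
])

```text
clock: 1.55
position: [0.4555, 0.134, 0.2521]
tool_rot: [-3.141, -0.001, -0.245]
force: [1.9, 1.3, 0.2]
grip_width: 0.085
```

Run:
```python
from workcell import bot
import cv2
s=bot.observe();print(s['clock'],s['position'],s['tool_rot'],s['qpos'],s['force'])
for n in["wrist"]:
    f=bot.grab_frame(n);cv2.imwrite(f"pics/{n}1.png",f["pixels"][:,:,::-1])
```

```text
1.55 [0.45552912 0.13403783 0.25214456] [-3.14092193e+00 -8.75393798e-04 -2.45213191e-01] [-0.80981518  0.28108393  0.4922341   1.97685641 -0.16549525  0.92110312
 -0.47873003] [1.86296592 1.27367007 0.15186971]
```

View pics/wrist1.png

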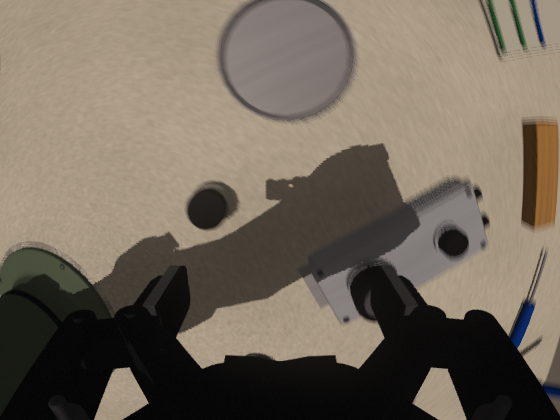

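Emit:
jog_arm([
  {"wx":0,"wy":0,"wz":10,"x":4,"y":4,"z":0,"claw":100},
  {"wx":0,"wy":0,"wz":20,"x":8,"y":8,"z":1,"claw":100},
  {"wx":0,"wy":0,"wz":26,"x":11,"y":11.2,"z":3,"claw":100},
  {"wx":0,"wy":0,"wz":26,"x":11,"y":11.2,"z":4,"claw":100},
  {"wx":0,"wy":0,"wz":26,"x":11,"y":11.2,"z":4,"claw":100},
  {"wx":0,"wy":0,"wz":26,"x":11,"y":11.2,"z":4,"claw":100},
  {"wx":0,"wy":0,"wz":26,"x":11,"y":11.2,"z":4,"claw":100},
])

```text
clock: 2.48
position: [0.536, -0.0088, 0.2129]
tool_rot: [-3.141, -0.004, -0.714]
force: [-0.2, -0.0, 1.0]
grip_width: 0.0855
```

Run:
```python
from workcell import bot
import cv2,pickle
s=bot.observe();print(s['clock'],s['position'],s['tool_rot'],s['qpos'],s['force'])
for n in["wrist"]:
    f=bot.grab_frame(n);cv2.imwrite(f"pics/{n}2.png",cv2.resize(f["pixels"][:,:,::-1],(784,588),interpolation=cv2.INTER_CUBIC))
    pickle.dump(dict(f,fish=1),open('w2.pkl','wb'))
```

```text
2.475 [ 0.53603673 -0.00876097  0.21289434] [-3.1408333  -0.00362219 -0.71361976] [-0.53215186  0.46447811  0.59892609  1.87961514 -0.32784165  0.89311311
 -0.48859653] [-0.24596326 -0.04848155  1.04245183]
```

View pics/wrist2.png

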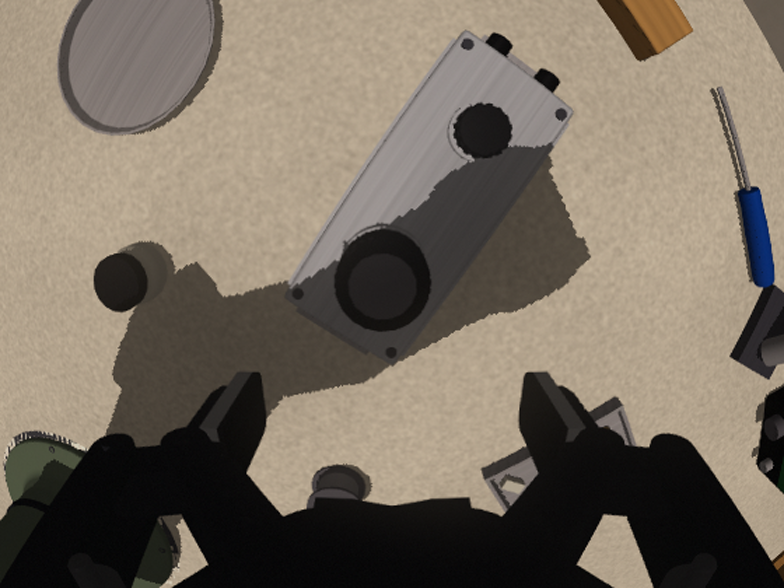

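Run:
```python
import pickle,cv2
from h import *
f=pickle.load(open('w2.pkl','rb'))
for uv,z in (((383,285),.102),((383,280),.102),((383,280),.09)):
    print(uv,z,pix2w(f,uv[0]/1.4,uv[1]/1.4,z))
print("small",pix2w(f,484/1.4,130/1.4,.078), "cam",f['origin'])
c=pix2w(f,383/1.4,282/1.4,.102)
im=cv2.resize(f["pixels"][:,:,::-1],None,fx=3,fy=3,interpolation=cv2.INTER_CUBIC)
def circ(x,y,z,r,col):
    p=np.array([w2pix(f,[x+r*np.cos(a),y+r*np.sin(a),z])*3+1 for a in np.linspace(0,6.28,60)])
    cv2.polylines(im,[p.astype(int).reshape(-1,1,2)],True,col,1)
x,y=c[:2]
circ(x,y,.102,.029,(0,255,0));circ(x,y,.062,.029,(0,0,255));circ(x,y,.062,.030,(255,0,0))
o=(np.array([383,282])/1.4*3).astype(int)
cv2.imwrite('pics/ov.png',cv2.resize(im[o[1]-160:o[1]+160,o[0]-200:o[0]+200],(800,640))[20:620])
print(c)
```

```text
(383, 285) 0.102 [ 0.5359007 -0.0027516  0.102    ]
(383, 280) 0.102 [ 5.37865388e-01 -5.07838765e-04  1.02000000e-01]
(383, 280) 0.09 [ 0.53571524 -0.00268771  0.09      ]
small [0.64207585 0.02629203 0.078     ] cam [0.58342687 0.04568336 0.35627851]
[ 0.5370809  -0.00140384  0.102     ]
```

View pics/ov.png

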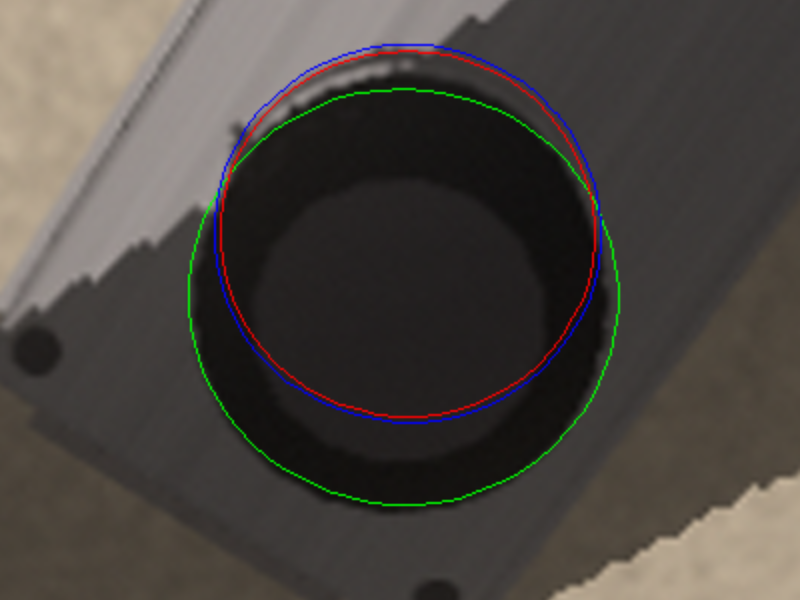

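The overlay, the top view and the geometry put the cap at (0.5355, -0.003). Its ~113 mm spacing to the small cap also fits. Descending around it.

Emit:
jog_arm([
  {"wx":0,"wy":0,"wz":0,"x":-0.4,"y":-0.4,"z":3,"claw":100},
  {"wx":0,"wy":0,"wz":0,"x":-0.4,"y":-0.4,"z":6,"claw":100},
  {"wx":0,"wy":0,"wz":0,"x":-0.4,"y":-0.4,"z":9,"claw":100},
  {"wx":0,"wy":0,"wz":0,"x":-0.4,"y":-0.4,"z":11,"claw":100},
  {"wx":0,"wy":0,"wz":0,"x":-0.4,"y":-0.4,"z":12,"claw":100},
  {"wx":0,"wy":0,"wz":0,"x":-0.4,"y":-0.4,"z":12,"claw":100},
  {"wx":0,"wy":0,"wz":0,"x":-0.4,"y":-0.4,"z":12,"claw":100},
])

```text
clock: 3.4
position: [0.5364, -0.0034, 0.0936]
tool_rot: [-3.14, -0.004, -0.714]
force: [0.3, 0.0, -0.2]
grip_width: 0.0852
```

Run:
```python
from workcell import bot
import cv2
s=bot.observe();print(s['clock'],s['position'],s['tool_rot'],s['force'])
for n in["wrist","top"]:
    f=bot.grab_frame(n);cv2.imwrite(f"pics/{n}3.png",f["pixels"][:,:,::-1])
```

```text
3.4 [ 0.53643983 -0.00344683  0.09360682] [-3.14010655 -0.00434629 -0.71374298] [ 0.34216639  0.03778724 -0.24165018]
```

View pics/wrist3.png

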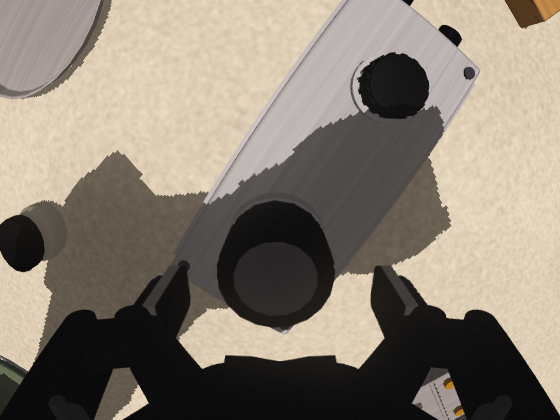

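View pics/top3.png

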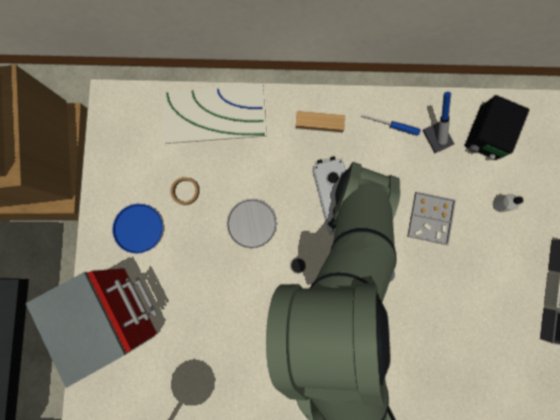

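Emit:
jog_arm([
  {"wx":0,"wy":0,"wz":0,"x":0,"y":0,"z":1.3,"claw":100},
  {"wx":0,"wy":0,"wz":0,"x":0,"y":0,"z":2.6,"claw":100},
  {"wx":0,"wy":0,"wz":0,"x":0,"y":0,"z":2.6,"claw":100},
  {"wx":0,"wy":0,"wz":0,"x":0,"y":0,"z":2.6,"claw":40},
  {"wx":0,"wy":0,"wz":0,"x":0,"y":0,"z":2.6,"claw":40},
  {"wx":0,"wy":0,"wz":0,"x":0,"y":0,"z":2.6,"claw":40},
  {"wx":0,"wy":0,"wz":0,"x":0,"y":0,"z":2.6,"claw":40},
  {"wx":0,"wy":0,"wz":0,"x":0,"y":0,"z":2.6,"claw":40},
  {"wx":0,"wy":0,"wz":0,"x":0,"y":0,"z":2.6,"claw":40},
], squeeze=60)

```text
clock: 4.62
position: [0.5367, -0.0035, 0.0682]
tool_rot: [-3.139, -0.005, -0.714]
force: [-3.5, 0.4, 8.4]
grip_width: 0.0549
```

Run:
```python
from workcell import bot
import cv2
s=bot.observe();print(s['clock'],s['position'],s['tool_rot'],s['force'],s['moment'],s['grip_width'],s['qpos'])
for n in["wrist"]:
    f=bot.grab_frame(n);cv2.imwrite(f"pics/{n}4.png",f["pixels"][:,:,::-1])
```

```text
4.625 [ 0.53665209 -0.00350405  0.06817562] [-3.13942497 -0.00456414 -0.71398669] [-3.48639098  0.4194974   8.36966376] [ 0.00325845  0.63372161 -0.07908026] 0.054861037187077674 [-0.41700401  0.67389555  0.4380609   1.97611239 -0.49157157  0.59123307
 -0.3631266 ]
```

View pics/wrist4.png

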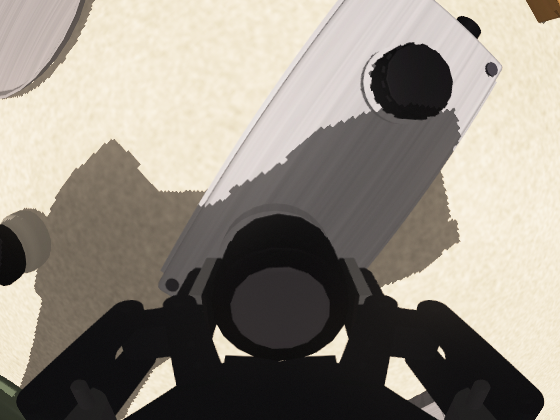

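Emit:
jog_arm([
  {"wx":0,"wy":0,"wz":-8,"x":0,"y":0,"z":-0.1,"claw":40},
  {"wx":0,"wy":0,"wz":-16,"x":0,"y":0,"z":-0.1,"claw":40},
  {"wx":0,"wy":0,"wz":-25,"x":0,"y":0,"z":-0.1,"claw":40},
  {"wx":0,"wy":0,"wz":-34,"x":0,"y":0,"z":-0.1,"claw":40},
  {"wx":0,"wy":0,"wz":-43,"x":0,"y":0,"z":-0.1,"claw":40},
  {"wx":0,"wy":0,"wz":-52,"x":0,"y":0,"z":-0.1,"claw":40},
  {"wx":0,"wy":0,"wz":-61,"x":0,"y":0,"z":-0.1,"claw":40},
  {"wx":0,"wy":0,"wz":-70,"x":0,"y":0,"z":-0.1,"claw":40},
  {"wx":0,"wy":0,"wz":-78,"x":0,"y":0,"z":-0.1,"claw":40},
  {"wx":0,"wy":0,"wz":-82,"x":0,"y":0,"z":-0.1,"claw":40},
])

```text
clock: 5.92
position: [0.5368, -0.0036, 0.0695]
tool_rot: [3.137, -0.003, 0.721]
force: [0.1, -0.6, -1.2]
grip_width: 0.0551
```

Run:
```python
from workcell import bot
import cv2
s=bot.observe();print(s['clock'],s['position'],s['tool_rot'],s['force'],s['moment'],s['grip_width'],s['qpos'])
for n in["wrist"]:
    f=bot.grab_frame(n);cv2.imwrite(f"pics/{n}5.png",f["pixels"][:,:,::-1])
```

```text
5.925 [ 0.53677133 -0.00363701  0.06945162] [ 3.13705714e+00 -3.06039943e-03  7.20500031e-01] [ 0.13182656 -0.64308166 -1.15494579] [ 0.01377259 -0.00338884 -0.01867401] 0.05514479083042035 [-0.14528047  0.61850541  0.05533691  1.96163712 -0.057008    0.55777445
  0.66853631]
```

View pics/wrist5.png

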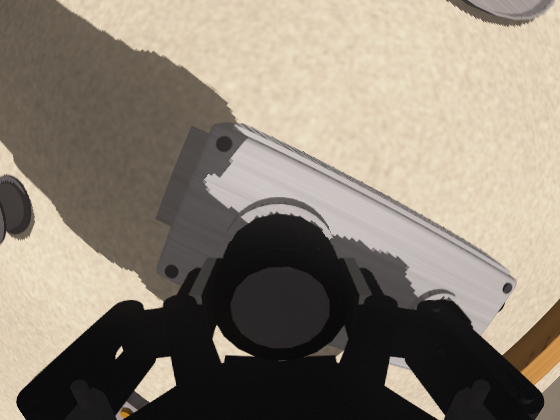

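The gripper turned 82° with almost no moment, and the wrist force of -1.2 N is about the cap's weight. Next is a short trial lift.

Emit:
jog_arm([
  {"wx":0,"wy":0,"wz":0,"x":0,"y":0,"z":-0.3,"claw":40},
  {"wx":0,"wy":0,"wz":0,"x":0,"y":0,"z":-0.6,"claw":40},
  {"wx":0,"wy":0,"wz":0,"x":0,"y":0,"z":-0.9,"claw":40},
  {"wx":0,"wy":0,"wz":0,"x":0,"y":0,"z":-0.9,"claw":40},
])

```text
clock: 6.48
position: [0.5369, -0.0036, 0.0788]
tool_rot: [3.137, -0.003, 0.723]
force: [-1.0, -0.1, -1.0]
grip_width: 0.0551
```

Run:
```python
from workcell import bot
import cv2
s=bot.observe();print(s['clock'],s['position'],s['force'],s['moment'],s['grip_width'])
f=bot.grab_frame("wrist");cv2.imwrite(f"pics/wrist6.png",f["pixels"][:,:,::-1])
```

```text
6.475 [ 0.53686065 -0.00361597  0.07876323] [-0.97640353 -0.07413871 -0.99659477] [ 0.03762116  0.01031006 -0.00530811] 0.05505207029325658
```

View pics/wrist6.png

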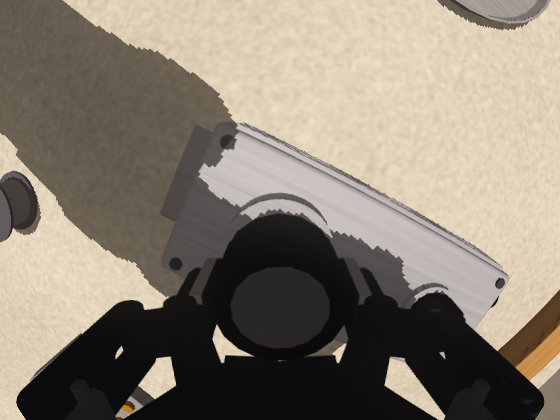

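The cap stays fixed in the jaws while the case recedes, with no resistance. Lifting clear.

Emit:
jog_arm([
  {"wx":0,"wy":0,"wz":0,"x":0,"y":0,"z":-1,"claw":40},
  {"wx":0,"wy":0,"wz":0,"x":0,"y":0,"z":-2,"claw":40},
  {"wx":0,"wy":0,"wz":0,"x":0,"y":0,"z":-3.5,"claw":40},
  {"wx":0,"wy":0,"wz":0,"x":0,"y":0,"z":-5,"claw":40},
  {"wx":0,"wy":0,"wz":0,"x":0,"y":0,"z":-6.5,"claw":40},
  {"wx":0,"wy":0,"wz":0,"x":0,"y":0,"z":-8,"claw":40},
  {"wx":0,"wy":0,"wz":0,"x":0,"y":0,"z":-8,"claw":40},
])

```text
clock: 7.4
position: [0.5369, -0.0035, 0.1598]
tool_rot: [3.136, -0.005, 0.723]
force: [0.2, 0.4, -1.0]
grip_width: 0.0552
```

Run:
```python
from workcell import bot
import cv2,pickle
s=bot.observe();print(s['clock'],s['position'],s['tool_rot'],s['force'],s['moment'],s['grip_width'])
f=bot.grab_frame("wrist");cv2.imwrite(f"pics/wrist7.png",f["pixels"][:,:,::-1])
pickle.dump(dict(f,fish=1),open('w7.pkl','wb'))
f=bot.grab_frame("scene");cv2.imwrite(f"pics/scene7.png",f["pixels"][:,:,::-1])
pickle.dump(f,open('s7.pkl','wb'))
```

```text
7.4 [ 0.5369181  -0.00348335  0.1598199 ] [ 3.13568881 -0.0047802   0.72291401] [ 0.22705603  0.37897212 -1.00874183] [ 0.01169026 -0.02917018 -0.03316279] 0.05519921947495912
```

View pics/wrist7.png

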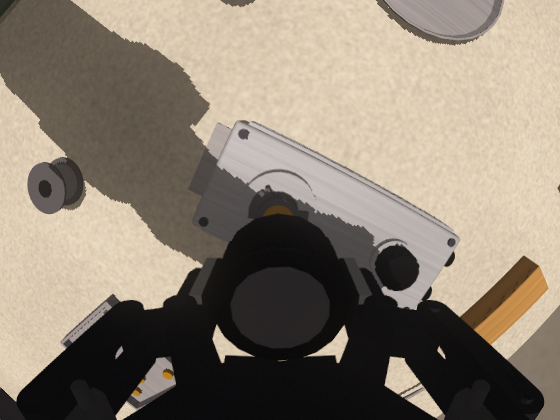

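View pics/scene7.png

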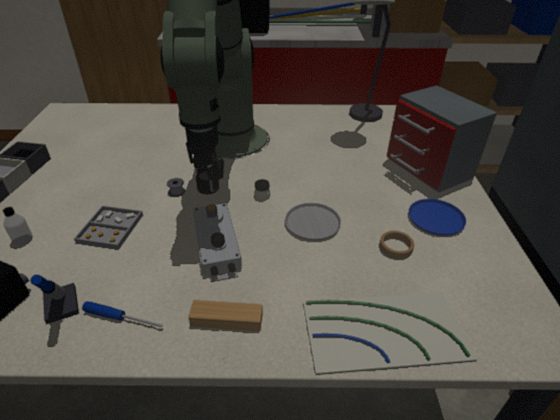

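Run:
```python
import pickle,cv2
from workcell import bot
from h import *
s=pickle.load(open('s7.pkl','rb'));t=bot.grab_frame("top")
for k,(nm,f,(u,v)) in enumerate((("t",t,(252,223)),("s",s,(313,222)))):
    im=cv2.resize(f["pixels"][:,:,::-1],None,fx=6,fy=6,interpolation=cv2.INTER_CUBIC)
    for (x,y),col in (((.4947,.2777),(0,255,0)),((.505,.279),(0,0,255))):
        p=np.array([w2pix(f,[x+.082*np.cos(a),y+.082*np.sin(a),.014])*6+2.5 for a in np.linspace(0,6.28,60)])
        cv2.polylines(im,[p.astype(int).reshape(-1,1,2)],True,col,1)
    cv2.imwrite(f'pics/d{nm}.png',im[v*6-200:v*6+200,u*6-220:u*6+220])
```

```text
(no output)
```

View pics/dt.png

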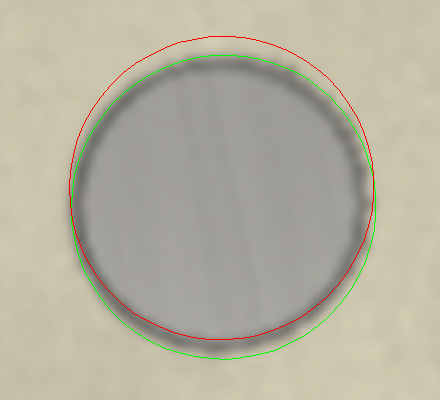

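View pics/ds.png

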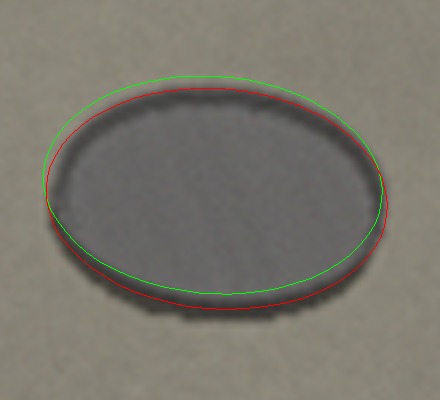

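The cap is off and the brass neck shows at (278,210) in the wrist view. Both cameras put the dish at about (0.500, 0.278), within 6 mm. Moving there.

Emit:
jog_arm([
  {"wx":0,"wy":0,"wz":0,"x":1.2,"y":-1.8,"z":0,"claw":40},
  {"wx":0,"wy":0,"wz":0,"x":3,"y":-4.5,"z":0,"claw":40},
  {"wx":0,"wy":0,"wz":0,"x":5.4,"y":-8,"z":0,"claw":40},
  {"wx":0,"wy":0,"wz":0,"x":7.8,"y":-11.6,"z":0,"claw":40},
  {"wx":0,"wy":0,"wz":0,"x":10.2,"y":-15.2,"z":0,"claw":40},
  {"wx":0,"wy":0,"wz":0,"x":12.6,"y":-18.8,"z":0,"claw":40},
  {"wx":0,"wy":0,"wz":0,"x":14.6,"y":-21.8,"z":0,"claw":40},
  {"wx":0,"wy":0,"wz":0,"x":15.8,"y":-23.5,"z":0,"claw":40},
  {"wx":0,"wy":0,"wz":0,"x":15.8,"y":-23.5,"z":0,"claw":40},
  {"wx":0,"wy":0,"wz":0,"x":15.8,"y":-23.5,"z":0,"claw":40},
])

```text
clock: 8.8
position: [0.4994, 0.2758, 0.1574]
tool_rot: [3.137, -0.002, 0.722]
force: [0.6, 0.1, -0.7]
grip_width: 0.0549
```

Run:
```python
from workcell import bot
import cv2,pickle
s=bot.observe();print(s['clock'],s['position'],s['tool_rot'],s['force'],s['moment'],s['grip_width'])
f=bot.grab_frame("wrist");cv2.imwrite(f"pics/wrist8.png",f["pixels"][:,:,::-1])
f=bot.grab_frame("scene");cv2.imwrite(f"pics/scene8.png",cv2.resize(f["pixels"][110:260,220:420,::-1],(800,600),interpolation=cv2.INTER_CUBIC))
```

```text
8.8 [0.49943097 0.27576334 0.15736593] [ 3.13662745e+00 -1.91897265e-03  7.21540095e-01] [ 0.63359201  0.1150016  -0.73408047] [-0.03296211  0.04615301 -0.04178185] 0.054930165990373404
```

View pics/wrist8.png

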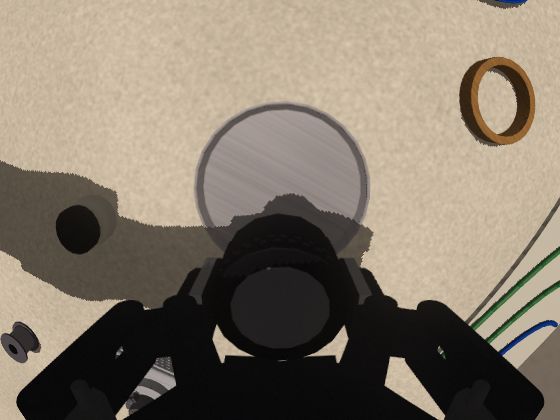

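View pics/scene8.png

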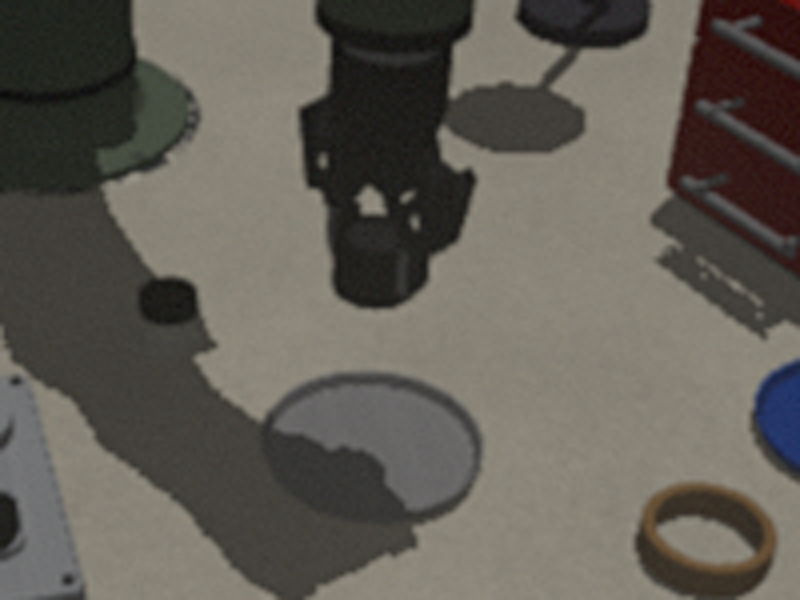

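Run:
```python
from workcell import bot
from h import *
from scipy.optimize import least_squares
f=dict(bot.grab_frame("wrist"),fish=1)
P=np.array([pix2w(f,u,v,.014)[:2] for u,v in ((282,102),(195,185),(369,187),(222,123),(343,124),(205,223))])
r=least_squares(lambda q:np.hypot(P[:,0]-q[0],P[:,1]-q[1])-q[2],[.5,.28,.08]);print(r.x,r.fun)
```

```text
[0.49675174 0.282697   0.08012363] [-1.28594465e-03  3.70854873e-04  9.58407724e-05  8.77946104e-04
  4.99008755e-04 -5.57705852e-04]
```

Emit:
jog_arm([
  {"wx":0,"wy":0,"wz":0,"x":0.2,"y":-0.4,"z":2,"claw":40},
  {"wx":0,"wy":0,"wz":0,"x":0.2,"y":-0.4,"z":5,"claw":40},
  {"wx":0,"wy":0,"wz":0,"x":0.2,"y":-0.4,"z":8,"claw":40},
  {"wx":0,"wy":0,"wz":0,"x":0.2,"y":-0.4,"z":10.5,"claw":40},
  {"wx":0,"wy":0,"wz":0,"x":0.2,"y":-0.4,"z":12.5,"claw":40},
  {"wx":0,"wy":0,"wz":0,"x":0.2,"y":-0.4,"z":13.5,"claw":40},
  {"wx":0,"wy":0,"wz":0,"x":0.2,"y":-0.4,"z":13.7,"claw":40},
  {"wx":0,"wy":0,"wz":0,"x":0.2,"y":-0.4,"z":13.7,"claw":40},
  {"wx":0,"wy":0,"wz":0,"x":0.2,"y":-0.4,"z":13.7,"claw":40},
])

```text
clock: 10.07
position: [0.4994, 0.2803, 0.0213]
tool_rot: [3.137, -0.003, 0.721]
force: [0.2, 0.0, -0.4]
grip_width: 0.0551
```

Run:
```python
from workcell import bot
import cv2,pickle
s=bot.observe();print(s['clock'],s['position'],s['tool_rot'],s['force'],s['moment'],s['grip_width'])
f=bot.grab_frame("scene");cv2.imwrite(f"pics/scene9.png",cv2.resize(f["pixels"][150:255,250:390,::-1],(800,600),interpolation=cv2.INTER_CUBIC))
```

```text
10.075 [0.49937903 0.28025629 0.02130157] [ 3.13670348 -0.00348409  0.7213122 ] [ 0.24972406  0.00728623 -0.36729455] [ 0.00764384  0.04610928 -0.01259292] 0.05506421844181253
```

View pics/scene9.png

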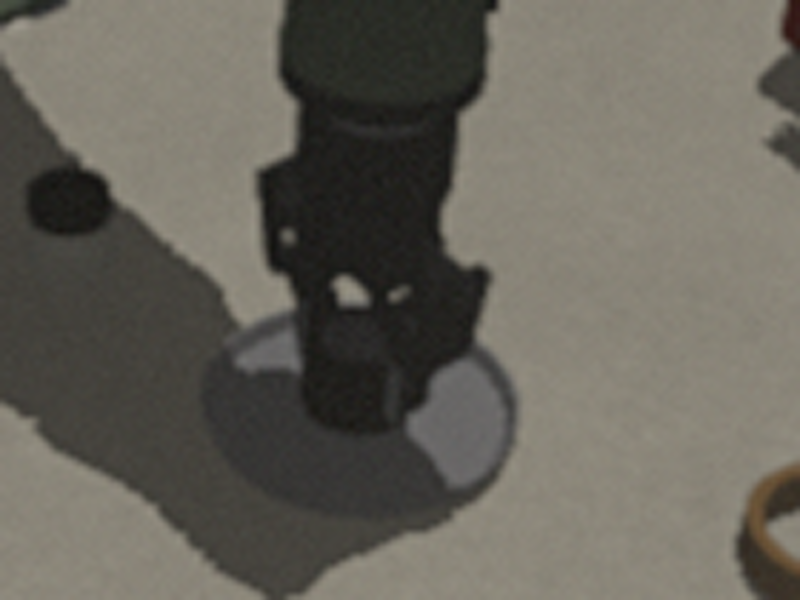

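Good. Now down slowly to contact, expected near TCP z 0.011.

Emit:
jog_arm([
  {"wx":0,"wy":0,"wz":0,"x":0,"y":0,"z":0.4,"claw":40},
  {"wx":0,"wy":0,"wz":0,"x":0,"y":0,"z":0.7,"claw":40},
  {"wx":0,"wy":0,"wz":0,"x":0,"y":0,"z":0.85,"claw":40},
  {"wx":0,"wy":0,"wz":0,"x":0,"y":0,"z":0.85,"claw":40},
  {"wx":0,"wy":0,"wz":0,"x":0,"y":0,"z":0.85,"claw":40},
])

```text
clock: 10.75
position: [0.4994, 0.2803, 0.0127]
tool_rot: [3.137, -0.003, 0.721]
force: [-1.3, -0.4, -0.1]
grip_width: 0.0548
```

Emit:
jog_arm([
  {"wx":0,"wy":0,"wz":0,"x":0,"y":0,"z":0.1,"claw":40},
  {"wx":0,"wy":0,"wz":0,"x":0,"y":0,"z":0.15,"claw":40},
  {"wx":0,"wy":0,"wz":0,"x":0,"y":0,"z":0.15,"claw":40},
])

```text
clock: 11.12
position: [0.4994, 0.2803, 0.0112]
tool_rot: [3.137, -0.003, 0.721]
force: [0.0, 0.2, -1.0]
grip_width: 0.0547
```

Emit:
jog_arm([
  {"wx":0,"wy":0,"wz":0,"x":0,"y":0,"z":0.1,"claw":40},
  {"wx":0,"wy":0,"wz":0,"x":0,"y":0,"z":0.15,"claw":40},
  {"wx":0,"wy":0,"wz":0,"x":0,"y":0,"z":0.15,"claw":40},
])

```text
clock: 11.5
position: [0.4996, 0.2802, 0.0102]
tool_rot: [3.137, -0.004, 0.721]
force: [-2.1, -2.8, 10.5]
grip_width: 0.0543
```

Contact on the floor at TCP z 0.0102 with 10 N, as predicted. Opening gently.

Emit:
jog_arm([
  {"wx":0,"wy":0,"wz":0,"x":0,"y":0,"z":0,"claw":66},
  {"wx":0,"wy":0,"wz":0,"x":0,"y":0,"z":0,"claw":72},
  {"wx":0,"wy":0,"wz":0,"x":0,"y":0,"z":0,"claw":80},
  {"wx":0,"wy":0,"wz":0,"x":0,"y":0,"z":0,"claw":90},
  {"wx":0,"wy":0,"wz":0,"x":0,"y":0,"z":0,"claw":100},
  {"wx":0,"wy":0,"wz":0,"x":0,"y":0,"z":0,"claw":100},
  {"wx":0,"wy":0,"wz":0,"x":0,"y":0,"z":0,"claw":100},
  {"wx":0,"wy":0,"wz":0,"x":0,"y":0,"z":0,"claw":100},
], squeeze=20)

```text
clock: 12.5
position: [0.4995, 0.2802, 0.0102]
tool_rot: [3.137, -0.004, 0.721]
force: [-0.5, -0.4, 0.1]
grip_width: 0.0856
```

Run:
```python
from workcell import bot
import cv2,pickle
s=bot.observe();print(s['clock'],s['position'],s['tool_rot'],s['force'],s['moment'],s['grip_width'])
f=bot.grab_frame("wrist");cv2.imwrite(f"pics/wrist10.png",f["pixels"][:,:,::-1])
```

```text
12.5 [0.49953852 0.28023603 0.01020876] [ 3.13666456 -0.00367694  0.72117799] [-0.51271721 -0.37253106  0.14937531] [-0.03772776  0.00881482 -0.00100965] 0.08556415475213053
```

View pics/wrist10.png

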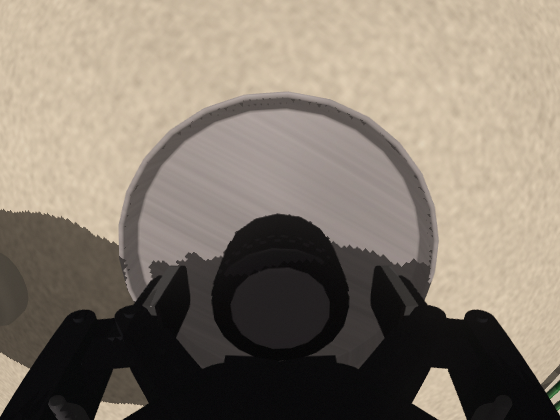

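The cap stands upright, centred at about u=280 between the open fingers with a clear gap on both sides. Retreating straight up, then aside to look.

Emit:
jog_arm([
  {"wx":0,"wy":0,"wz":0,"x":0,"y":0,"z":-1.5,"claw":100},
  {"wx":0,"wy":0,"wz":0,"x":0,"y":0,"z":-4,"claw":100},
  {"wx":0,"wy":0,"wz":0,"x":0,"y":0,"z":-8,"claw":100},
  {"wx":0,"wy":0,"wz":0,"x":0,"y":0,"z":-12,"claw":100},
  {"wx":0,"wy":0,"wz":0,"x":0,"y":-3,"z":-16,"claw":100},
  {"wx":0,"wy":0,"wz":0,"x":0,"y":-6,"z":-20,"claw":100},
  {"wx":0,"wy":0,"wz":0,"x":0,"y":-8,"z":-20,"claw":100},
  {"wx":0,"wy":0,"wz":0,"x":0,"y":-8,"z":-20,"claw":100},
  {"wx":0,"wy":0,"wz":0,"x":0,"y":-8,"z":-20,"claw":100},
])

```text
clock: 13.68
position: [0.4459, 0.3398, 0.2101]
tool_rot: [3.136, -0.004, 0.721]
force: [-0.2, -0.6, 0.1]
grip_width: 0.0852
```

Run:
```python
from workcell import bot
import cv2,pickle
s=bot.observe();print(s['clock'],s['position'],s['tool_rot'],s['force'],s['qd'].round(3))
f=bot.grab_frame("wrist");cv2.imwrite(f"pics/wrist11.png",f["pixels"][:,:,::-1])
pickle.dump(dict(f,fish=1),open('w11.pkl','wb'))
f=bot.grab_frame("scene");cv2.imwrite(f"pics/scene11.png",cv2.resize(f["pixels"][150:255,250:390,::-1],(800,600),interpolation=cv2.INTER_CUBIC))
```

```text
13.675 [0.44591085 0.33979079 0.21006757] [ 3.1362454  -0.00357645  0.72052741] [-0.17733939 -0.60610698  0.07466215] [ 0.011  0.011  0.002 -0.001 -0.    -0.005 -0.   ]
```

View pics/wrist11.png

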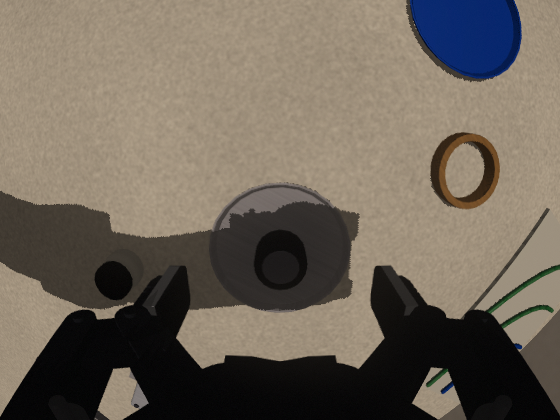

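View pics/scene11.png

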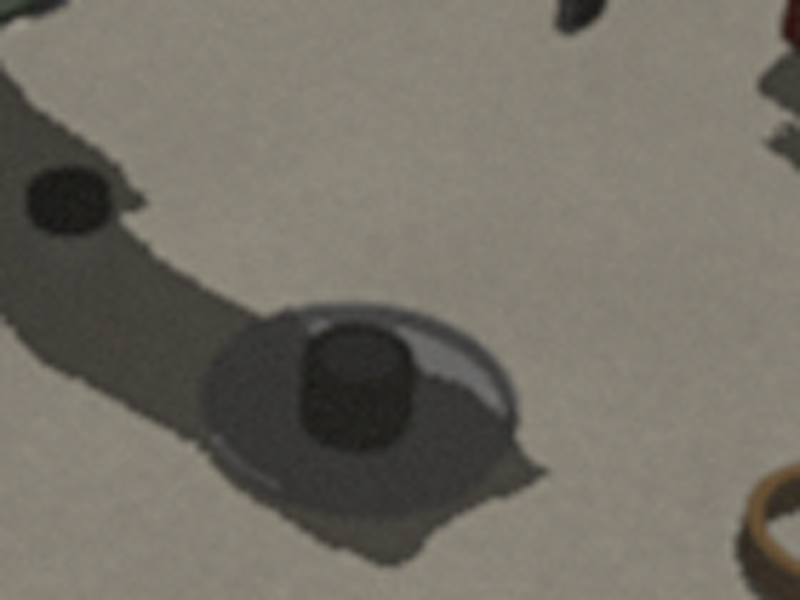

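The cap stands upright at the dish's centre: (280,265) in the wrist view, with the dish at about (280,247). The arm is clear of everything. Handing in.

```bash
python3 -c "
from workcell import bot
print(bot.job_done(), bot.observe()['clock'])"
```

```text
the job is handed in; nothing more can be done
the job is handed in; nothing more can be done
```

The wide black cap is off its port and standing upright, open side down, near the centre of the steel dish. I handed the job in after about 14 s of the 43 s allowed; no verdict was reported.

- **Turning:** I gripped the cap with 60 N and turned it about 82° anticlockwise. I could not see the cap's own angle because its ribs look alike all round. A slip is unlikely, since it then lifted off with only about its own weight (-1 N) on the wrist.
- **Placing:** I set it down with light contact, about 10 N, opened the fingers and backed off about 20 cm up and 8 cm aside. The final wrist and scene pictures show the cap upright and nothing touching it.
- **Checks that disagreed:**
  - **Dish centre:** my first reading differed by about 18 mm between the top and scene cameras. Circle overlays and a wrist-camera fit brought that within about 10 mm. I released the cap at (0.4995, 0.280), with the dish at about (0.498, 0.280), well inside the 42 mm limit.
  - **Grip width:** the jaws read 55 mm on the 58 mm cap and stayed steady throughout.
- **Refused move:** the first move call was rejected for missing keys; nothing moved.

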